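# Clear the printing sheet and poise the inked hand block over it

## Task

Clear the two crumpled paper balls off the printing sheet into the metal pail; then take the hand printing block by its wooden grip, lift it straight up off the inking slab without sliding it in the ink, and carry it upright to the sheet. Finish while holding it still and level about 10 cm above the paper, centred over the sheet and square with it (long side along long side), so that I can check the register before we press; do not touch the paper with the block. Leave the two red paperweights and everything else on the table where they are.

Things in the scene. Friction and masses are not known exactly. Their poses are not given: they have to be found in the camera images.
- ball1_center (a point): crumpled paper ball with a red stain, a faceted lump 36 mm across its own x, y and z axes (about 15 g, stiff), lying on the sheet; the point is its centre, 18 mm above the paper
- ball2_center (a point): the other crumpled paper ball with a red stain, same size, on the sheet; the point is its centre, 18 mm above the paper
- block_grip (a point): centre of the upright wooden grip bar in the middle of the hand printing block's back: 110 mm long along x (the block's long side), 24 mm wide along y, 44 mm tall (top 22 mm above this point), on a foot plate 130 x 44 x 8 mm whose top is 22 mm below; the block's top is 30 mm below, its carved face 54 mm below. z points up
- block_face (a point): middle of the carved underside of the hand printing block, 54 mm straight below block_grip, same axes. The block is dark wood, 180 (x) x 140 (y) x 24 mm, about 0.5 kg with its grip, lying face down on the inking slab
- sheet_mid (a point): middle of the printing sheet's upper face: cream paper 300 x 180 mm on a fixed plywood board 320 x 200 x 8 mm lying flat on the table (paper 8 mm above it); four grey corner marks show the 180 x 140 mm place of the block; x along the long side, z up
- sheet: the board with the sheet; origin under its middle, on the table
- slab: fixed white inking slab 250 (x) x 210 (y) x 12 mm with a red ink film, on which the block lies; origin under its middle, z up
- pail: fixed round metal waste pail, 115 mm tall, 180 mm across the mouth and 144 mm across the bottom, wall 3 mm, open on top; it stands on the other side of the sheet from the slab; origin at the centre of its underside, on the table
- weight1: red lacquered wooden paperweight 26 x 95 x 22 mm lying across the sheet's end nearest the robot; its centre line is about 137 mm from the sheet's middle; leave it; origin under its middle
- weight2: the same paperweight at the far end of the sheet; leave it
- bottle: red squeeze bottle of ink, 64 mm across, 185 mm tall with a pointed nozzle, standing beyond the sheet to its left or right; leave it; origin under its middle
- bowl: white ceramic bowl 120 mm across, 45 mm tall, on the opposite side from the bottle; leave it; origin under its middle
- brayer: ink roller (brayer): black rubber roller 38 mm across and 75 mm long, steel fork, wooden handle, 195 mm long over all, lying at one side, past the slab or the pail; leave it; origin under the roller, handle along its -x
- baren: round bamboo rubbing pad 124 mm across, 36 mm tall with its strap handle, lying at the other side; leave it; origin under its middle

How it is judged:
By the outcome, as a careful person would: the job done as asked, in the order asked, and still so for the second after the job is handed in, while the arm keeps its last pose, push and grip.
It also fails if it takes over 66 s, if anything falls off the work surface, if the arm or the gripper's body presses on something with over 40 N, if the wrist force passes 120 N, or if a joint passes its speed limit or range.

## Robot

A 6-joint arm with a two-finger parallel gripper is mounted at the origin on the work surface. World frame = base frame: x ahead of the robot, y to its left, z up, the work surface at z = 0. Lengths are in m, angles in degrees, forces in N, time in s.
With the tool pointing down it reaches from about 0.3 to 0.75 m from the base axis. Payload 8.5 kg.
Tool frame: the origin (TCP) lies at the very end of the fingers, on their centre line; the grasp point (between the pads) lies env.pinch_z behind it (env.pinch_z is the distance from the TCP to the grasp point, in m); z points along the fingers, y is the line along which they close (so a half turn about z gives the same grasp; the last joint's range is limited). The gripper opens to 85 mm and grips with 20 to 120 N. Pads are 22 mm wide; open, the fingers measure 114 mm over their backs; the gripper's body (76 mm by 85 mm) begins 54 mm behind the grasp point. The pads swing forward as they close: fully open they stand 13 mm farther back than shut.
Start: joints at [58.826, 21.807, 74.336, -0, 83.858, -12.336], TCP at [0.178, 0.521, 0.231] pointing down, gripper open.
Joint ranges: [-178.18, 178.18], [-50.72, 133.34], [12.68, 142.11], [-81.47, 261.47], [9.98, 163.14], [-165.26, 165.26]. Speed limits (degrees/s): [136.94, 136.94, 180, 180, 180, 180].

## Interface

Orientations are given as a 3x3 rotation matrix whose columns are the frame's x, y, z axes.
In Python, from rig import telemetry, get_image, env gives the robot as it stands. The module is installed in compiled form; this text tells all that it offers.
- The arm moves only by the tool apply_moves, never from a script. Its argument "series" is a list of rows, each a list of 7 numbers: the shift along the tool's x, y, z in mm, then the turn, a rotation vector about the tool's x, y, z in degrees, then the opening, from 0 (shut) to 1 (fully open). A call has 1 to 12 rows; each row shifts and turns the commanded pose from where the row before left it, along the tool's axes as they then stand; what a row does not reach is not made up. A row lasts 1/8 s, in which the tool goes at most 62.5 mm and 10.7 degrees, less where a joint would pass 70% of its speed; a pose out of reach is approached as far as the arm can. A call with a gripper value outside its range is refused whole. The fingers move at their own pace and stop on an object; "grip_force" is the grip in N (left out, the last holds). Time passes only in rows, so rows that do not move let the fingers close. It gives the time, the measured TCP pose, the force, the opening and the grip force at its end, in the units of the state.
- telemetry.observe(): the state, without advancing time (a new reading comes with each control period).
- get_image(name): name is "scene" or "top"; returns a dict with "frame" (480x640x3 uint8, red, green, blue), "z_map" (480x640 float32, m along the optical axis (not along the pixel's ray), 0 where there is no reading), "vertical_fov" (degrees; the focal length in pixels is half the picture's height over the tangent of half this angle, whatever the lens; pixels are square), "cx", "cy" (the principal point, pixels), "eye" and "attitude" of the camera in the world. Camera axes: x right, y up, looking along -z (the intrinsics and any distortion apply to the point x, -y, -z); pixel columns grow to the right and rows downward; lengths in m; the calibration is good to about 2 mm. A picture is of the moment at which its call begins.
- env.close_job(): hands the job in; it is judged then, once.
The state is a dict: "time_s": time; "q": joint angles; "qvel": joint speeds; "joint_efforts": joint torques, N m; "position": TCP position; "tool_rot": TCP orientation; "ft_force": force on the tool from outside, world axes, zero at the start; "wrist_torque": the same for the moment, N m; "grip_width": finger opening in m; "gripper_force": force on a finger pad.
Only numpy, scipy, OpenCV 4.12 (cv2) and the standard library are available. Lean on these libraries where they do the work, as an engineer would, in place of code of your own. Each camera call takes 0.05 s, during which the arm holds its last target. There are 200 camera calls.

## Working session

There is one attempt and no reset: what is moved stays moved. The work goes in short steps, Python scripts to look and compute and a tool call to move; the robot and the scene stay as the last step left them, time stands still between calls to the robot, and variables do not carry over. Pictures are saved under pics/ and viewed, at most 10 in all, crops included, and the job is handed in when it is done.

Besides the shell and the picture viewer there is one more tool, called after "Emit:" as name([rows], argument=value, ...), one row to a line, values as JSON. apply_moves: Moves the arm, as the interface text tells. Its arguments: {"type":"object","properties":{"series":{"type":"array"},"grip_force":{"type":"number"}},"required":["series"]}

```bash
mkdir -p pics; cat > h.py <<'E'
import numpy as np, cv2
from rig import telemetry, get_image, env
def cam(n):
    d=get_image(n); d['f']=240/np.tan(np.radians(d['vertical_fov'])/2); return d
def pts(d):
    z=d['z_map']; v,u=np.mgrid[0:480,0:640]
    p=np.stack([(u-d['cx'])/d['f']*z,-(v-d['cy'])/d['f']*z,-z],-1)
    return p@np.array(d['attitude']).T+np.array(d['eye'])
def save(d,n): cv2.imwrite('pics/'+n,d['frame'][:,:,::-1])
E
python3 - <<'E'
from h import *
print(telemetry.observe(), env.pinch_z,[a for a in dir(env) if a[0]!='_'])
for n in('scene','top'):
    d=cam(n); save(d,n+'0.png'); print({k:v for k,v in d.items() if k not in('frame','z_map')}); np.savez(n+'0',P=pts(d),F=d['frame'],z=d['z_map'])
E
```

```text
{'time_s': 0.0, 'q': array([ 5.88266988e+01,  2.18413154e+01,  7.43861967e+01, -1.23856400e-03,
        8.38571450e+01, -1.23351289e+01]), 'qvel': array([ 0.08626549,  0.01342333, -0.05080254, -0.00130207, -0.04693691,
       -0.06965217]), 'joint_efforts': array([-1.70125055e-03, -4.48464417e+01, -2.31273079e+01, -2.33812070e-04,
        4.91895524e-03,  9.33358223e-06]), 'position': array([0.17743626, 0.52027657, 0.23070023]), 'tool_rot': array([[-9.46434988e-01,  3.22893568e-01, -7.46429677e-04],
       [ 3.22894296e-01,  9.46434175e-01, -1.27532090e-03],
       [ 2.94653639e-04, -1.44802621e-03, -9.99998908e-01]]), 'ft_force': array([0.17567507, 0.42140541, 0.06728795]), 'wrist_torque': array([ 0.0135938 , -0.00193622, -0.01932662]), 'gripper_force': 0.0, 'grip_width': 0.08534472845833885} 0.0187 ['MotionError', 'close_job', 'pinch_z']
{'vertical_fov': 45.60867348338435, 'cx': 320.3748408855194, 'cy': 240.60631211546104, 'eye': array([1.74451073, 0.08135862, 1.25434717]), 'attitude': array([[-0.09546246, -0.69688302,  0.71080305],
       [ 0.99526575, -0.07991035,  0.05532102],
       [ 0.01824824,  0.71271901,  0.70121225]]), 'f': np.float64(570.8164915440831)}
{'vertical_fov': 49.24163646564321, 'cx': 319.11709920255663, 'cy': 229.69651432376517, 'eye': array([0.28960122, 0.01422032, 1.41264496]), 'attitude': array([[-2.54275235e-02,  9.77675658e-01, -2.08575521e-01],
       [-9.99676631e-01, -2.49249784e-02,  5.03777407e-03],
       [-2.73431279e-04,  2.08636173e-01,  9.77993289e-01]]), 'f': np.float64(523.7026416493901)}
```

View pics/top0.png

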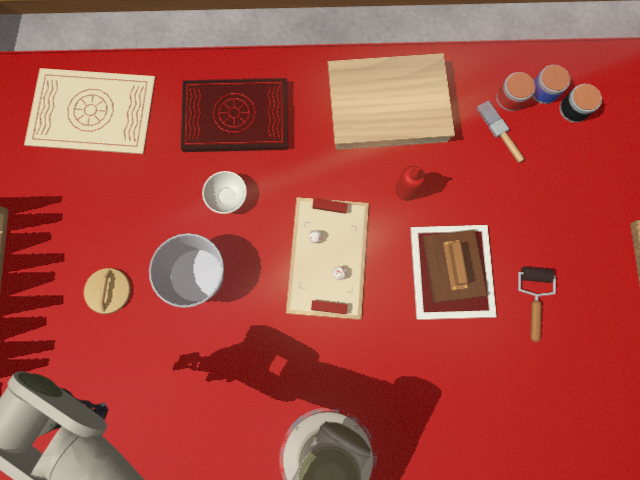

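View pics/scene0.png

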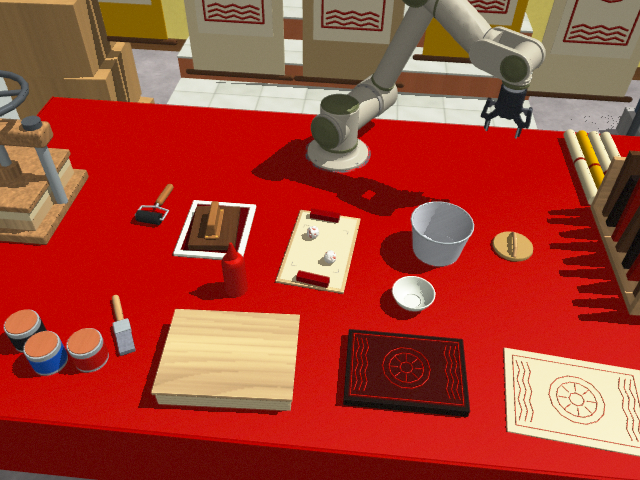

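The top view shows balls at about (316,236) and (340,272), the sheet centred near (328,258), the block grip at (455,265) and the pail at (187,270). The scene view agrees: the balls are at (313,232) and (330,257), and the bottle stands between the slab and the far side.

```bash
cat >> h.py <<'E'
def ray(d,uv,z):
    uv=np.atleast_2d(uv).astype(float)
    r=np.c_[(uv[:,0]-d['cx'])/d['f'],-(uv[:,1]-d['cy'])/d['f'],-np.ones(len(uv))]@np.array(d['attitude']).T
    e=np.array(d['eye']); return e+r*((z-e[2])/r[:,2])[:,None]
def rect(p):
    c,s,a=cv2.minAreaRect((p[:,:2]*1000).astype(np.float32))
    if s[0]<s[1]: s=s[::-1]; a+=90
    return np.round(c,1),np.round(s,1),round((a+90)%180-90,2)
def blob(m,seed=None):
    n,l,st,c=cv2.connectedComponentsWithStats(m.astype(np.uint8))
    i=1+np.argmax(st[1:,4]); return np.argwhere(l==i)[:,::-1]
E
cat > m.py <<'E'
from h import *
for n in('top','scene'):
    d=cam(n); P=pts(d); F=d['frame']; H=cv2.cvtColor(F,cv2.COLOR_RGB2HSV); X,Y,Z=P[...,0],P[...,1],P[...,2]
    print(n,'table z',np.median(Z[(abs(X-.35)<.1)&(abs(Y)<.3)]))
    inr=(X>.2)&(X<.6)&(Y>-.15)&(Y<.15)
    cream=inr&(H[...,1]<140)&(H[...,2]>100)
    b=blob(cream); print('sheet',rect(ray(d,cv2.convexHull(b.astype(np.int32))[:,0],.008)))
    red=inr&(H[...,1]>150)&(Z>.018)&(Z<.045)&(Y>-.1)&(Y<.1)
    k,l,st,c=cv2.connectedComponentsWithStats(red.astype(np.uint8))
    for i in range(1,k):
        if st[i,4]>150: print('weight',rect(P[l==i]),np.percentile(Z[l==i],90))
    bm=inr&(H[...,1]<140)&(Z>.017)&(Z<.06)&(Y>-.1)&(Y<.1)
    k,l,st,c=cv2.connectedComponentsWithStats(bm.astype(np.uint8))
    for i in range(1,k):
        if st[i,4]>40:
            p=P[l==i]; print('ball',rect(p),'zmax',p[:,2].max(),'top',p[p[:,2]>p[:,2].max()-.008].mean(0), 'ray',ray(d,c[i],.028))
    r2=(X>.2)&(X<.6)&(Y>-.45)&(Y<-.12)
    for nm,lo,hi in(('grip',.07,.1),('block',.028,.04),('slab',.006,.018)):
        m=r2&(Z>lo)&(Z<hi)
        if nm=='slab': m&=(H[...,1]<90)&(H[...,2]>120)
        b=blob(m); p=P[b[:,1],b[:,0]]; print(nm,rect(p),len(p),np.median(p[:,2]))
    m=(X>.2)&(X<.7)&(Y>.1)&(Y<.4)&(Z>.105)&(Z<.13)
    b=blob(m);p=P[b[:,1],b[:,0]]; print('pail',cv2.minEnclosingCircle((p[:,:2]*1000).astype(np.float32)))
    m=(X>.2)&(X<.75)&(Y>-.35)&(Y<.0)&(Z>.13)
    if m.any(): b=blob(m);p=P[b[:,1],b[:,0]]; print('bottle',p.mean(0),p[:,2].max())
E
python3 m.py
```

```text
top table z 0.0015664174923375462
sheet (array([481.8, -13.1]), array([257. , 207.5]), -6.16)
weight (array([377.7, -13.4]), array([91.1, 24.2]), 81.91) 0.03376373066814966
ball (array([567.4,  18.6]), array([34.7, 32.4]), -1.39) zmax 0.049573215738992316 top [0.5673692  0.01751875 0.04408012] ray [[0.56819139 0.01800929 0.028     ]]
ball (array([466.8, -43.9]), array([35.1, 34.7]), -1.4) zmax 0.04874920842211017 top [ 0.46660067 -0.04341421  0.04355648] ray [[ 0.46737624 -0.04444929  0.028     ]]
grip (array([ 479.4, -350.1]), array([109.9,  26.6]), 5.64) 449 0.08641334980088655
block (array([ 479.7, -349.9]), array([180.4, 142.3]), 5.7) 2493 0.03571567315228297
slab (array([ 467. , -347.3]), array([250.3, 206.4]), 0.26) 1882 0.011890361365253677
pail ((474.2168884277344, 339.9806823730469), 92.96389770507812)
bottle [ 0.69457028 -0.23665573  0.14589316] 0.19089456301024965
scene table z 0.0035400867474295605
sheet (array([482.2, -12.5]), array([261.2, 202.4]), -5.77)
weight (array([378.9, -13.5]), array([95.4, 38.9]), 86.01) 0.03481521489812718
ball (array([467.4, -43.2]), array([36.4, 34.3]), 6.36) zmax 0.050752882426482016 top [ 0.46920551 -0.041786    0.04556319] ray [[ 0.46424202 -0.0438502   0.028     ]]
ball (array([566.3,  17. ]), array([42.6, 35.4]), 6.07) zmax 0.05159719336549329 top [0.56942652 0.0193547  0.04647706] ray [[0.56479231 0.01878085 0.028     ]]
grip (array([ 481.6, -349.3]), array([120.3,  26.8]), 6.04) 247 0.0879091308077844
block (array([ 478.6, -349. ]), array([190. , 140.3]), 5.65) 1098 0.03666342583910809
slab (array([ 465.2, -374.8]), array([260.7, 150.5]), 0.08) 510 0.013062216659116666
pail ((469.93377685546875, 340.12261962890625), 98.20451354980469)
bottle [ 0.70570393 -0.23672256  0.14735133] 0.18874129321807898
```

```bash
cat > s.py <<'E'
from h import *
for n in('top','scene'):
    d=cam(n); P=pts(d); H=cv2.cvtColor(d['frame'],cv2.COLOR_RGB2HSV); X,Y,Z=P[...,0],P[...,1],P[...,2]
    inr=(X>.25)&(X<.75)&(Y>-.16)&(Y<.15)
    m=inr&(H[...,1]<140)&(H[...,2]>100)&(Z<.06)
    b=blob(m); q=cv2.convexHull(b.astype(np.int32))[:,0]
    print('sheet',rect(ray(d,q,.008)), rect(P[b[:,1],b[:,0]]))
    red=inr&(H[...,1]>150)&(Z>.02)&(Z<.045)
    k,l,st,c=cv2.connectedComponentsWithStats(red.astype(np.uint8))
    for i in range(1,k):
        if st[i,4]>80: print('weight',rect(P[l==i]),np.median(Z[l==i]))
E
python3 s.py
python3 - <<'E'
from h import *
F=np.load('top0.npz')['F'][185:335,270:390]; cv2.imwrite('pics/crop0.png',cv2.resize(F,None,fx=4,fy=4,interpolation=cv2.INTER_CUBIC)[:,:,::-1])
E
```

```text
sheet (array([514. , -15.8]), array([321.5, 206.3]), -6.21) (array([514.3, -16. ]), array([321.6, 207.6]), -6.18)
weight (array([655.5, -23.2]), array([91.8, 28.9]), 79.82) 0.029899711298452702
weight (array([377.7, -13.4]), array([91.1, 23.7]), 81.81) 0.029771644904459604
sheet (array([513.7, -15.6]), array([325. , 202.1]), -6.01) (array([511.8, -16.9]), array([329.8, 204.7]), -6.07)
weight (array([378.8, -13.8]), array([94.6, 34.2]), 85.59) 0.03064838199818054
weight (array([654.5, -23. ]), array([94.7, 31.7]), 79.99) 0.03044642259456176
```

View pics/crop0.png

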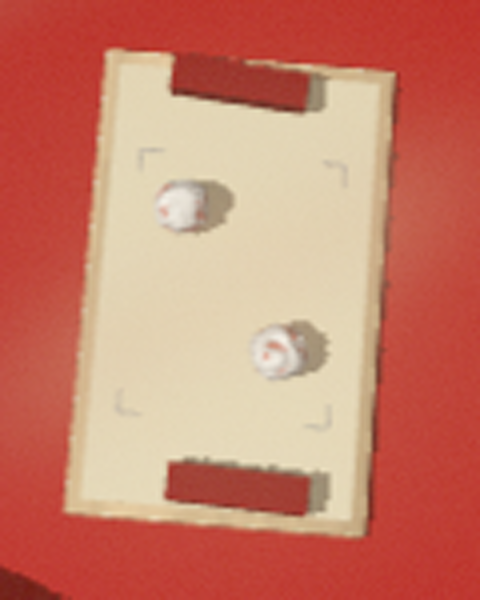

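Emit:
apply_moves([
  [0, 0, 0, 0, 0, -9.4, 1],
  [0, 0, 0, 0, 0, -9.4, 1],
  [-39, -50, 0, 0, 0, 0, 1],
  [-39, -50, 0, 0, 0, 0, 1],
  [-39, -50, 0, 0, 0, 0, 1],
  [-39, -50, 0, 0, 0, 0, 1],
  [-39, -45, 10, 0, 0, 0, 1],
  [-39, -45, 10, 0, 0, 0, 1],
  [-39, -45, 10, 0, 0, 0, 1],
  [-39, -45, 10, 0, 0, 0, 1],
  [-39, -45, 20, 0, 0, 0, 1],
  [-30, -45, 20, 0, 0, 0, 1],
], grip_force=30)

```text
time_s: 1.8
position: [0.5571, 0.0516, 0.1508]
tool_rot: [[-1.0, 0.001, 0.001], [0.001, 1.0, -0.0], [-0.001, -0.0, -1.0]]
ft_force: [-1.1, 0.6, 0.6]
grip_width: 0.0856
gripper_force: 0.0
```

Emit:
apply_moves([
  [-10, -33, 0, 0, 0, 0, 1],
  [0, 0, 35, 0, 0, 0, 1],
  [0, 0, 35, 0, 0, 0, 1],
  [0, 0, 30, 0, 0, 0, 1],
  [0, 0, 25, 0, 0, 0, 1],
  [0, 0, 16, 0, 0, 0, 1],
  [0, 0, 0, 0, 0, 0, 0.3],
  [0, 0, 0, 0, 0, 0, 0],
  [0, 0, 0, 0, 0, 0, 0],
  [0, 0, 0, 0, 0, 0, 0],
  [0, 0, 0, 0, 0, 0, 0],
], grip_force=25)

```text
time_s: 3.18
position: [0.5664, 0.0203, 0.0115]
tool_rot: [[-1.0, 0.001, 0.002], [0.001, 1.0, -0.0], [-0.002, -0.0, -1.0]]
ft_force: [-1.4, -0.1, 6.0]
grip_width: 0.0354
gripper_force: 25.7
```

Emit:
apply_moves([
  [0, 0, -20, 0, 0, 0, 0],
  [0, 0, -50, 0, 0, 0, 0],
  [0, 0, -60, 0, 0, 0, 0],
  [0, 0, -50, 0, 0, 0, 0],
  [15, 45, 0, 0, 0, 0, 0],
  [15, 50, 0, 0, 0, 0, 0],
  [15, 50, 0, 0, 0, 0, 0],
  [15, 50, 0, 0, 0, 0, 0],
  [15, 50, 0, 0, 0, 0, 0],
  [15, 45, 0, 0, 0, 0, 0],
  [4, 30, 0, 0, 0, 0, 0],
  [0, 0, 0, 0, 0, 0, 0],
])

```text
time_s: 4.68
position: [0.4713, 0.342, 0.1904]
tool_rot: [[-1.0, -0.002, 0.0], [-0.002, 1.0, 0.0], [-0.0, 0.0, -1.0]]
ft_force: [-0.2, -0.6, -0.1]
grip_width: 0.0352
gripper_force: 25.1
```

Emit:
apply_moves([
  [0, 0, 45, 0, 0, 0, 0],
  [0, 0, 45, 0, 0, 0, 0],
  [0, 0, 0, 0, 0, 0, 1],
  [0, 0, 0, 0, 0, 0, 1],
  [0, 0, 0, 0, 0, 0, 1],
  [0, 0, 0, 0, 0, 0, 1],
  [0, 0, -50, 0, 0, 0, 1],
  [0, 0, -40, 0, 0, 0, 1],
  [0, 0, 0, 0, 0, 0, 1],
])

```text
time_s: 5.8
position: [0.4731, 0.341, 0.1942]
tool_rot: [[-1.0, 0.0, 0.007], [0.0, 1.0, 0.003], [-0.007, 0.003, -1.0]]
ft_force: [-0.1, 0.8, -0.5]
grip_width: 0.0854
gripper_force: 0.0
```

Emit:
apply_moves([
  [0, -45, 0, 0, 0, 0, 1],
  [0, -50, 0, 0, 0, 0, 1],
  [0, -50, 0, 0, 0, 0, 1],
  [0, -50, 0, 0, 0, 0, 1],
  [0, -50, 0, 0, 0, 0, 1],
  [0, -50, 0, 0, 0, 0, 1],
  [0, -50, 15, 0, 0, 0, 1],
  [4, -41, 15, 0, 0, 0, 1],
  [0, 0, 0, 0, 0, 0, 1],
])

```text
time_s: 6.92
position: [0.4669, -0.0475, 0.1591]
tool_rot: [[-1.0, 0.005, -0.003], [0.004, 1.0, 0.001], [0.003, 0.001, -1.0]]
ft_force: [0.7, 0.9, 0.4]
grip_width: 0.0855
gripper_force: 0.0
```

```bash
python3 m.py | grep -E "^top|^scene|ball"; python3 - <<'E'
from h import *
d=cam('top'); save(d,'top1.png')
E
```

```text
top table z 0.44161688074518435
ball (array([464.7, -42.9]), array([38.9,  9.6]), 65.3) zmax 0.045479127518305074 top [ 0.46391169 -0.04323677  0.04150371] ray [[ 0.46602093 -0.04302793  0.028     ]]
scene table z 0.032398112440648275
ball (array([467.5, -43.3]), array([41.7, 34.2]), 6.44) zmax 0.049775349414665326 top [ 0.46937737 -0.04322754  0.04483848] ray [[ 0.464239   -0.04382399  0.028     ]]
```

View pics/top1.png

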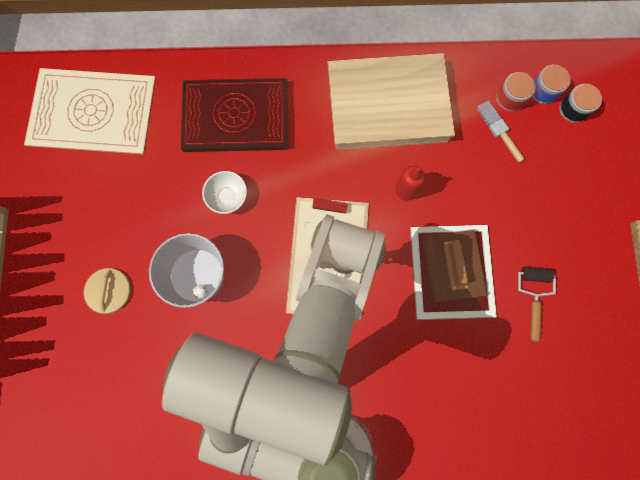

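Ball 1 lies in the pail at (200,292). Ball 2 has not moved, and the gripper is above it.

Emit:
apply_moves([
  [0, 4, 10, 0, 0, 0, 1],
  [0, 0, 35, 0, 0, 0, 1],
  [0, 0, 35, 0, 0, 0, 1],
  [0, 0, 30, 0, 0, 0, 1],
  [0, 0, 22, 0, 0, 0, 1],
  [0, 0, 16, 0, 0, 0, 1],
  [0, 0, 0, 0, 0, 0, 0.3],
  [0, 0, 0, 0, 0, 0, 0],
  [0, 0, 0, 0, 0, 0, 0],
  [0, 0, 0, 0, 0, 0, 0],
  [0, 0, 0, 0, 0, 0, 0],
])

```text
time_s: 8.45
position: [0.4682, -0.0414, 0.0133]
tool_rot: [[-1.0, 0.001, 0.002], [0.001, 1.0, -0.0], [-0.002, -0.0, -1.0]]
ft_force: [-0.2, 2.5, 7.3]
grip_width: 0.0391
gripper_force: 25.1
```

Emit:
apply_moves([
  [0, 0, -20, 0, 0, 0, 0],
  [0, 0, -50, 0, 0, 0, 0],
  [0, 0, -60, 0, 0, 0, 0],
  [0, 0, -50, 0, 0, 0, 0],
  [0, 45, 0, 0, 0, 0, 0],
  [0, 55, 0, 0, 0, 0, 0],
  [0, 55, 0, 0, 0, 0, 0],
  [0, 55, 0, 0, 0, 0, 0],
  [0, 55, 0, 0, 0, 0, 0],
  [0, 50, 0, 0, 0, 0, 0],
  [0, 45, 0, 0, 0, 0, 0],
  [0, 30, 0, 0, 0, 0, 0],
])

```text
time_s: 9.95
position: [0.4675, 0.3503, 0.1926]
tool_rot: [[-1.0, -0.001, 0.0], [-0.001, 1.0, 0.0], [-0.0, 0.0, -1.0]]
ft_force: [-0.5, -0.1, -0.2]
grip_width: 0.039
gripper_force: 25.4
```

Emit:
apply_moves([
  [0, -5, 45, 0, 0, 0, 0],
  [0, 0, 45, 0, 0, 0, 0],
  [0, 0, 0, 0, 0, 0, 1],
  [0, 0, 0, 0, 0, 0, 1],
  [0, 0, 0, 0, 0, 0, 1],
  [0, 0, 0, 0, 0, 0, 1],
  [0, 0, -50, 0, 0, 0, 1],
  [0, 0, -40, 0, 0, 0, 1],
  [0, -45, 0, 0, 0, 0, 1],
  [0, -55, 0, 0, 0, 0, 1],
  [0, -55, 0, 0, 0, 0, 1],
  [0, -55, 0, 0, 0, 0, 1],
])

```text
time_s: 11.45
position: [0.4678, 0.1318, 0.1932]
tool_rot: [[-1.0, 0.0, 0.002], [0.0, 1.0, 0.0], [-0.002, 0.0, -1.0]]
ft_force: [0.7, 0.3, -0.3]
grip_width: 0.0854
gripper_force: 0.0
```

Emit:
apply_moves([
  [0, -55, 0, 0, 0, 0, 1],
  [0, -55, 0, 0, 0, 0, 1],
  [0, -55, 0, 0, 0, 0, 1],
  [0, -55, 0, 0, 0, 0, 1],
  [0, -50, 0, 0, 0, -2.8, 1],
  [0, -50, 0, 0, 0, -2.8, 1],
  [0, -50, 0, 0, 0, 0, 1],
  [0, -50, 0, 0, 0, 0, 1],
  [0, -30, 0, 0, 0, 0, 1],
  [0, 0, 0, 0, 0, 0, 1],
  [0, 0, 0, 0, 0, 0, 1],
], grip_force=80)

```text
time_s: 12.82
position: [0.4826, -0.3152, 0.1927]
tool_rot: [[-0.995, -0.097, 0.0], [-0.097, 0.995, 0.0], [-0.0, 0.0, -1.0]]
ft_force: [0.4, 0.3, -0.2]
grip_width: 0.0853
gripper_force: 0.0
```

```bash
python3 s.py; python3 m.py | grep -E "^top|^scene|ball|grip|block"; python3 - <<'E'
from h import *
d=cam('top'); save(d,'top2.png')
s=np.array([[140,150],[345,165],[118,412],[328,428]])/4+[270,185]
p=ray(d,s,.008)*1000; print(p.mean(0),p)
print(telemetry.observe()['position'],telemetry.observe()['q'])
E
```

```text
sheet (array([546. , -19.2]), array([256.9, 206.5]), -6.11) (array([547.1, -19.4]), array([258.1, 207.5]), -6.25)
weight (array([654.4, -23. ]), array([92., 28.]), 78.79) 0.03015958320507084
sheet (array([513.7, -15.6]), array([325. , 202.1]), -6.01) (array([512.9, -16.8]), array([331.1, 204.9]), -6.05)
weight (array([378.7, -13.1]), array([93.9, 38.9]), 85.38) 0.030824880964883894
weight (array([653.9, -23.4]), array([94.5, 32.8]), 79.74) 0.030656726467256146
top table z 0.5871115127048778
[513.52211205 -15.73482585   8.        ] [[610.39134187  45.28774846   8.        ]
 [596.24427663 -95.20612698   8.        ]
 [430.85550007  63.58085237   8.        ]
 [416.59732963 -76.60177724   8.        ]]
[ 0.48283555 -0.31499985  0.19279912] [-4.48823665e+01  2.61318499e+01  7.38067934e+01  4.35045775e-03
  8.00436876e+01 -1.40507061e+02]Traceback (most recent call last):
  File "m.py", line 21, in <module>
    b=blob(m); p=P[b[:,1],b[:,0]]; print(nm,rect(p),len(p),np.median(p[:,2]))
  File "h.py", line 20, in blob
    i=1+np.argmax(st[1:,4]); return np.argwhere(l==i)[:,::-1]
        ~~~~~~~~~^^^^^^^^^^
    return _wrapfunc(a, 'argmax', axis=axis, out=out, **kwds)
    return bound(*args, **kwds)
ValueError: attempt to get argmax of an empty sequence
```

View pics/top2.png

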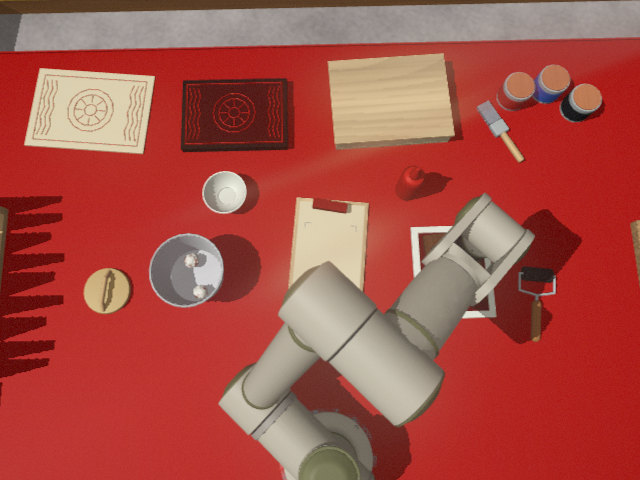

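Both balls are in the pail, at (190,260) and (200,292). The corner marks put the sheet centre at (513.5,-15.7) mm. Next I approach the grip.

Emit:
apply_moves([
  [7, -34, 0, 0, 0, 0, 1],
  [0, 0, 30, 0, 0, 0, 1],
  [0, 0, 30, 0, 0, 0, 0.7],
  [0, 0, 20, 0, 0, 0, 0.7],
  [0, 0, 0, 0, 0, 0, 0.7],
  [0, 0, 0, 0, 0, 0, 0.7],
  [0, 0, 0, 0, 0, 0, 0.7],
], grip_force=20)

```text
time_s: 13.9
position: [0.4794, -0.3506, 0.1136]
tool_rot: [[-0.995, -0.097, 0.001], [-0.097, 0.995, -0.001], [-0.001, -0.002, -1.0]]
ft_force: [0.3, 0.9, -0.9]
grip_width: 0.0596
gripper_force: 0.0
```

```bash
python3 - <<'E'
from h import *
print(telemetry.observe()['tool_rot'])
for i in range(6):
    d=cam('scene'); s=telemetry.observe(); print(s['position']*1000, s['ft_force'])
P=pts(d);F=d['frame']
X,Y,Z=P[...,0],P[...,1],P[...,2]
r=(X>.35)&(X<.6)&(Y>-.45)&(Y<-.25)
# vertical end face & finger geometry
m=r&(Z>.076)&(Z<.1); b=blob(m); print('grip',rect(P[b[:,1],b[:,0]]))
m=r&(Z>.028)&(Z<.045); b=blob(m); print('block',rect(P[b[:,1],b[:,0]]))
m=r&(Z>.115)&(Z<.145)
for b in [P[m]]: print(b.min(0),b.max(0))
c=F[170:270,160:280]; cv2.imwrite('pics/c3.png',cv2.resize(c,None,fx=5,fy=5,interpolation=cv2.INTER_CUBIC)[:,:,::-1])
E
```

```text
[[-0.99526881 -0.09715065  0.00132184]
 [-0.09715252  0.99526847 -0.00143534]
 [-0.00117614 -0.00155697 -0.9999981 ]]
[ 479.3347217  -350.57818163  113.37145231] [ 0.28507418 -0.28030666 -0.87501179]
[ 479.23791354 -350.55915494  113.19161945] [-0.40195813 -0.30331121 -0.99385977]
[ 479.19423764 -350.51029585  113.01790039] [ 0.17891061  0.35644277 -0.36329805]
[ 479.13040485 -350.49756654  112.855446  ] [ 0.59293108  0.52286138 -1.573938  ]
[ 479.08369488 -350.45756638  112.70917517] [0.33510779 0.31024374 0.45744749]
[ 479.07358441 -350.43762064  112.62698762] [-0.34953239  1.16105839  0.04666726]
grip (array([ 479.6, -348.7]), array([112.7,  25.1]), 5.58)
block (array([ 480. , -349.1]), array([192.5, 141.7]), 6.47)
[ 0.46717089 -0.39176493  0.11988823] [ 0.49362302 -0.3062535   0.14489002]
```

View pics/c3.png

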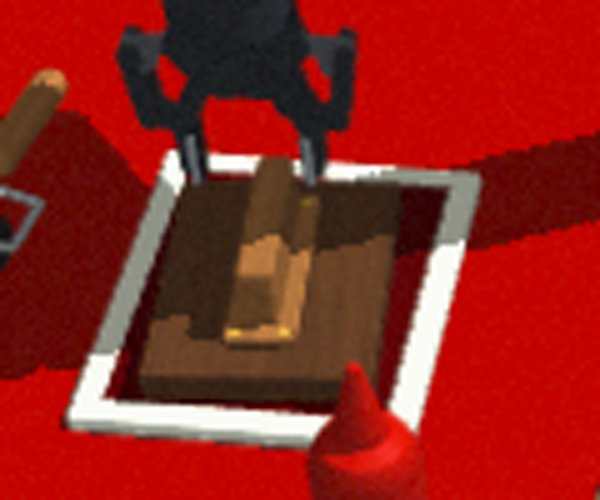

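The fingers straddle the grip symmetrically, as seen at (195,160) and (312,165) in the crop. I go down and close gently.

Emit:
apply_moves([
  [0, 0, 25, 0, 0, 0, 0.55],
  [0, 0, 20, 0, 0, 0, 0.45],
  [0, 0, 12, 0, 0, 0, 0.4],
  [0, 0, 6, 0, 0, 0, 0.36],
  [0, 0, 0, 0, 0, 0, 0.36],
  [0, 0, 0, 0, 0, 0, 0.36],
  [0, 0, 0, 0, 0, 0, 0.36],
  [0, 0, 0, 0, 0, 0, 0.36],
], grip_force=20)

```text
time_s: 15.2
position: [0.4791, -0.3505, 0.0497]
tool_rot: [[-0.995, -0.097, 0.0], [-0.097, 0.995, -0.0], [-0.0, -0.0, -1.0]]
ft_force: [0.1, -0.3, -0.3]
grip_width: 0.0309
gripper_force: 0.0
```

Emit:
apply_moves([
  [0, 0, 0, 0, 0, 0, 0.34],
  [0, 0, 0, 0, 0, 0, 0.32],
  [0, 0, 0, 0, 0, 0, 0.31],
  [0, 0, 0, 0, 0, 0, 0.31],
  [0, 0, 0, 0, 0, 0, 0.31],
], grip_force=20)

```text
time_s: 15.82
position: [0.479, -0.3504, 0.0494]
tool_rot: [[-0.995, -0.097, -0.0], [-0.097, 0.995, 0.0], [0.0, 0.0, -1.0]]
ft_force: [-0.5, 0.4, -0.2]
grip_width: 0.0263
gripper_force: 0.0
```

Emit:
apply_moves([
  [0, 0, 0, 0, 0, 0, 0.3],
  [0, 0, 0, 0, 0, 0, 0.29],
  [0, 0, 0, 0, 0, 0, 0.285],
  [0, 0, 0, 0, 0, 0, 0.28],
], grip_force=20)

```text
time_s: 16.32
position: [0.479, -0.3498, 0.0495]
tool_rot: [[-0.995, -0.097, -0.0], [-0.097, 0.995, 0.001], [0.0, 0.001, -1.0]]
ft_force: [-1.0, 6.6, 3.5]
grip_width: 0.024
gripper_force: 3.8
```

Emit:
apply_moves([
  [0, 0.7, 0, 0, 0, 0, 0.28],
  [0, 0, 0, 0, 0, 0, 0.28],
], grip_force=20)

```text
time_s: 16.58
position: [0.479, -0.3498, 0.0495]
tool_rot: [[-0.995, -0.097, 0.0], [-0.097, 0.995, -0.0], [-0.0, -0.0, -1.0]]
ft_force: [-0.1, 2.1, 2.6]
grip_width: 0.0238
gripper_force: 3.6
```

Emit:
apply_moves([
  [0, 0.2, 0, 0, 0, 0, 0.2],
  [0, 0, 0, 0, 0, 0, 0.1],
  [0, 0, 0, 0, 0, 0, 0],
  [0, 0, 0, 0, 0, 0, 0],
  [0, 0, 0, 0, 0, 0, 0],
], grip_force=80)

```text
time_s: 17.2
position: [0.479, -0.3498, 0.0496]
tool_rot: [[-0.995, -0.097, 0.0], [-0.097, 0.995, -0.001], [-0.0, -0.001, -1.0]]
ft_force: [-1.8, 0.3, 5.0]
grip_width: 0.0232
gripper_force: 78.9
```

Emit:
apply_moves([
  [0, 0, -2, 0, 0, 0, 0],
  [0, 0, -4, 0, 0, 0, 0],
  [0, 0, -8, 0, 0, 0, 0],
  [0, 0, -14, 0, 0, 0, 0],
  [0, 0, -18, 0, 0, 0, 0],
  [0, 0, -20, 0, 0, 0, 0],
  [0, 0, -20, 0, 0, 0, 0],
  [0, 0, -16, 0, 0, 0, 0],
  [0, 0, -10, 0, 0, 0, 0],
  [0, 0, -3, 0, 0, 0, 0],
  [0, 0, 0, 0, 0, 0, 0],
])

```text
time_s: 18.58
position: [0.4788, -0.3494, 0.1642]
tool_rot: [[-0.995, -0.097, -0.0], [-0.097, 0.995, 0.0], [0.0, 0.0, -1.0]]
ft_force: [0.1, -1.1, -6.1]
grip_width: 0.0232
gripper_force: 78.8
```

Emit:
apply_moves([
  [0, 0, 0, 0, 0, 2.9, 0],
  [0, 0, 0, 0, 0, 3, 0],
  [0, 0, 0, 0, 0, 2.9, 0],
  [0, 0, 0, 0, 0, 2.9, 0],
  [0, 10, 0, 0, 0, 0, 0],
  [0, 20, 0, 0, 0, 0, 0],
  [0, 30, 0, 0, 0, 0, 0],
  [0, 30, 0, 0, 0, 0, 0],
  [0, 30, 0, 0, 0, 0, 0],
  [0, 30, 0, 0, 0, 0, 0],
  [0, 30, 0, 0, 0, 0, 0],
  [0, 30, 0, 0, 0, 0, 0],
])

```text
time_s: 20.08
position: [0.5011, -0.1383, 0.1645]
tool_rot: [[-0.994, 0.105, -0.0], [0.105, 0.994, 0.0], [0.0, 0.0, -1.0]]
ft_force: [0.8, 0.1, -5.2]
grip_width: 0.0231
gripper_force: 79.0
```

Emit:
apply_moves([
  [0, 30, 0, 0, 0, 0, 0],
  [0, 30, 0, 0, 0, 0, 0],
  [0, 25, 0, 0, 0, 0, 0],
  [0, 20, 0, 0, 0, 0, 0],
  [0, 12, 3, 0, 0, 0, 0],
  [1, 6, 6, 0, 0, 0, 0],
  [0, 2, 6, 0, 0, 0, 0],
  [0, 0, 3, 0, 0, 0, 0],
  [0, 0, 0, 0, 0, 0, 0],
  [0, 0, 0, 0, 0, 0, 0],
  [0, 0, 0, 0, 0, 0, 0],
  [0, 0, 0, 0, 0, 0, 0],
])

```text
time_s: 21.58
position: [0.5138, -0.0164, 0.1465]
tool_rot: [[-0.994, 0.107, 0.0], [0.107, 0.994, -0.0], [-0.0, -0.0, -1.0]]
ft_force: [0.2, 0.2, -6.4]
grip_width: 0.0231
gripper_force: 79.1
```

```bash
cat > f.py <<'E'
from h import *
for i in range(6): d=cam('scene')
s=telemetry.observe(); print(s['position']*1000,s['tool_rot'],s['ft_force'],s['wrist_torque'])
for n in('top','scene'):
    d=cam(n); P=pts(d); X,Y,Z=P[...,0],P[...,1],P[...,2]
    r=(X>.35)&(X<.66)&(Y>-.14)&(Y<.12)
    H=cv2.cvtColor(d['frame'],cv2.COLOR_RGB2HSV)
    m=r&(Z>.11)&(Z<.142)&(H[...,1]>60); b=blob(m); p=P[b[:,1],b[:,0]]
    t=p[p[:,2]>.126]; print(n,'block',rect(t),len(t)); k=np.linalg.lstsq(np.c_[t[:,:2],np.ones(len(t))],t[:,2],rcond=None)[0]; print('top plane',k, k@[.514,-.016,1])
    save(d,f'{n}_f.png')
a=cv2.imread('pics/top_f.png')[160:340,230:430]; b=cv2.imread('pics/scene_f.png')[170:350,230:430]
cv2.imwrite('pics/f.png',cv2.resize(np.hstack([a,b]),None,fx=2,fy=2,interpolation=cv2.INTER_CUBIC))
E
python3 f.py
```

```text
[513.79608728 -16.32630562 146.45824771] [[-9.94270762e-01  1.06890815e-01  8.02956228e-05]
 [ 1.06890812e-01  9.94270764e-01 -4.26908450e-05]
 [-8.43988495e-05 -3.38633947e-05 -9.99999996e-01]] [ 4.55564341e-02 -4.16324701e-03 -5.23926801e+00] [ 0.04363126 -0.01717356  0.03278268]
top block (array([449.9, -75.1]), array([64.3, 10.1]), -7.8) 74
top plane [-0.0058781  -0.01962817  0.13420253] 0.13149523392717832
scene block (array([514.6, -15.8]), array([188.2, 140.7]), -6.27) 1454
top plane [-0.00453482  0.00027309  0.13696382] 0.13462855346290903
```

View pics/f.png

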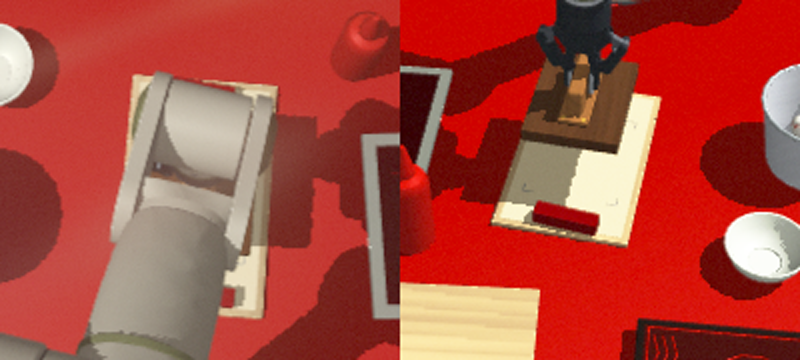

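The block is level, square and centred: it measures (514.6,-15.8) mm at -6.3° against the sheet's (513.7,-15.7) mm at -6.1°. It hangs about 10 cm above the paper, with the right-hand crop showing it over the sheet and the weight and bowl undisturbed.

```bash
python3 -c "
from rig import env
print(env.close_job())"
```

```text
the job is handed in; nothing more can be done
None
```

The job is handed in: both paper balls are in the pail, and the gripper is holding the block still and level about 10 cm above the paper, within about 1 mm of centre and 0.3° of square with the sheet.

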